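# Put the balance weights back in their holders by size

## Robot

A 7-joint arm with a two-finger parallel gripper is mounted at the origin on a cart in front of the work surface, level with it; the furniture and walls round the work are solid. World frame = base frame: x ahead of the robot, y to its left, z up, the work surface at z = 0. Lengths are in m, angles in degrees, forces in N, time in s.
With the tool pointing down it reaches from about 0.425 to 0.875 m from the base axis. Payload 4.7 kg.
Tool frame: the origin (TCP) lies midway between the tips of the shut fingers; the grasp point (between the pads) lies 19 mm behind it; y points along the fingers, x is the direction in which the jaws open and shut, and the axes are right-handed (so a half turn about y gives the same grasp; the last joint's range is limited). The gripper opens to 87 mm and grips with 3 to 60 N. Pads are 19 mm wide; open, the fingers measure 117 mm over their backs; the gripper's body (75 mm by 190 mm) begins 51 mm behind the grasp point.
Start: joints at [66.813, 18.392, -4.016, 83.108, 1.295, 78.541, -3.26], TCP at [0.264, -0.594, 0.223] pointing down, gripper open.
Joint ranges: [-163.93, 163.93], [-17.29, 119.83], [-79.2, 71.16], [3.27, 140.29], [-89.18, 269.18], [5.43, 117.66], [-154.24, 154.24]. Speed limits (degrees/s): [147.25, 147.25, 180, 180, 180, 180, 180].

## Interface

Orientations are given as [roll, pitch, yaw] about the fixed x, y, z axes, in that order (R = Rz(yaw) Ry(pitch) Rx(roll)).
In Python, from cell import env gives the robot as it stands.
- The arm moves only by the tool carry_out, never from a script. Its argument "targets" is a list of rows, each a list of 2 entries, a list of its own where there are three numbers: the shift along the tool's x, y, z in mm, then the turn, a rotation vector about the tool's x, y, z in degrees. A call has 1 to 12 rows; each row shifts and turns the commanded pose from where the row before left it, along the tool's axes as they then stand; what a row does not reach is not made up. A row lasts 1/10 s, in which the tool goes at most 50 mm and 8.59 degrees, less where a joint would pass 70% of its speed; a pose out of reach is approached as far as the arm can. A call with a gripper value outside its range is refused whole. "jaw" is the opening, from 0 (shut) to 1 (fully open), set as the call begins (left out, the last holds). The fingers move at their own pace and stop on an object; "squeeze" is the grip in N (left out, the last holds). Time passes only in rows, so rows that do not move let the fingers close. It gives the time, the measured TCP pose, the force and the opening at its end, in the units of the state.
- env.get_obs(): the state, without advancing time (a new reading comes with each control period).
- env.read_camera(name): name is "scene" or "side" or "wrist"; returns the picture (400x640x3 uint8, red, green, blue); there is no depth.
- env.get_calibration(name): a dict with "fx", "fy", "cx", "cy" (pixels), "R" (3x3) and "t" (3): a world point X has camera coordinates R X + t; the wrist camera has in their place "hand_eye" (4x4, takes a point from camera to tool coordinates, whose origin is the TCP and whose axes are the tool frame's). Camera axes: x right, y down, z forward; pixel columns grow to the right and rows downward; lengths in m; the calibration is good to about 2 mm. A picture is of the moment at which its call begins: read the wrist's pose just before it. get_calibration takes no time and is no camera call.
- env.sign_off(): hands the job in, once; it reports no verdict.
Trained networks look in the newest picture that a camera, given by its name, has taken for a name from the list of things; names that differ only in an ending like _2 or _b are one class to them, and where a whole thing is asked for, a point or a joint stands for the part that bears it (a point fixed in the world has none). Each returns a list of dicts, best first, with "p" (0 to 1); they miss things now and then, are a little off and sometimes report something else, mostly with a low value. They report only what shows in the picture. A call takes as long as a camera call. They do not tell look-alikes from the thing itself.
- env.outline_of(camera, label): "mask" (400x640 bool, what is visible of it) and "xy" ([column, row] in pixels, amid what is visible of it).
The state is a dict: "time_s": time; "qpos": joint angles; "joint_velocities": joint speeds; "effort": joint torques, N m; "tool_pos": TCP position; "tool_rot": TCP orientation; "force": force on the tool from outside, world axes, zero at the start; "wrist_torque": the same for the moment, N m; "grip_width": finger opening in m.
Only numpy, scipy, OpenCV 4.12 (cv2) and the standard library are available. Lean on these libraries where they do the work, as an engineer would, in place of code of your own. Each camera call takes 0.05 s, during which the arm holds its last target.

## Task

Put the four knobbed steel balance weights into the round white holders, each in the holder made for its size: smallest weight in the smallest holder and so on up. Work in order from the smallest weight to the largest, stand each one upright and flat inside its recess and let go of it before taking the next, and do not disturb the bench timer and the lying sample tube that are among them.

Things in the scene. Friction and masses are not known exactly. Their poses are not given: they have to be found in the camera images.
- weight_s: the smallest of four balance weights: plain grey steel cylinder, 20 mm across, body 24 mm high, above it a narrower neck and knob, 36 mm high in all, about 60 g, loose, standing upright on the table. Origin: centre of its underside, z up its axis.
- holder_s: the smallest of four round white plastic holders with a dark recess, fixed to the table: 46 mm across outside, 14 mm high; recess 36 mm across, its floor 10 mm above the table, rim 5 mm wide and 4 mm above that floor. It belongs to the smallest weight (20 mm across). Origin: centre of its underside on the table, z up.
- weight_m: the second smallest of four balance weights: plain grey steel cylinder, 29 mm across, body 33 mm high, above it a narrower neck and knob, 46 mm high in all, about 190 g, loose, standing upright on the table. Origin: centre of its underside, z up its axis.
- holder_m: the second smallest of four round white plastic holders with a dark recess, fixed to the table: 55 mm across outside, 14 mm high; recess 45 mm across, its floor 10 mm above the table, rim 5 mm wide and 4 mm above that floor. It belongs to the second smallest weight (29 mm across). Origin: centre of its underside on the table, z up.
- weight_l: the second largest of four balance weights: plain grey steel cylinder, 38 mm across, body 42 mm high, above it a narrower neck and knob, 58 mm high in all, about 420 g, loose, standing upright on the table. Origin: centre of its underside, z up its axis.
- holder_l: the second largest of four round white plastic holders with a dark recess, fixed to the table: 64 mm across outside, 14 mm high; recess 54 mm across, its floor 10 mm above the table, rim 5 mm wide and 4 mm above that floor. It belongs to the second largest weight (38 mm across). Origin: centre of its underside on the table, z up.
- weight_xl: the largest of four balance weights: plain grey steel cylinder, 48 mm across, body 52 mm high, above it a narrower neck and knob, 70 mm high in all, about 800 g, loose, standing upright on the table. Origin: centre of its underside, z up its axis.
- holder_xl: the largest of four round white plastic holders with a dark recess, fixed to the table: 74 mm across outside, 14 mm high; recess 64 mm across, its floor 10 mm above the table, rim 5 mm wide and 4 mm above that floor. It belongs to the largest weight (48 mm across). Origin: centre of its underside on the table, z up.
- bench_timer: bystander: the white wedge-shaped bench timer with a display that stands among the weights (another like it stands far back, not meant), 48 x 70 mm, 56 mm high, 150 g, loose. Origin: centre of its underside.
- sample_tube: bystander: lying capped sample tube, 16 mm thick, 63 mm long along its y, 20 g, loose, can roll if pushed. Origin: under its middle, on the table.
Not all that is in view belongs to the job. Leave any turquoise look-alike of the weight_l alone. What is shaped like the weight_m but purple or turquoise is not meant.

How it is judged:
By the outcome, as a careful person would: the job done as asked, in the order asked, and still so for the second after the job is handed in, with the robot touching nothing.
It also fails if it takes over 115 s, if anything falls off the work surface, if the arm or the gripper's body presses on something with over 40 N, if the wrist force passes 120 N, or if a joint passes its speed limit or range.

## Working session

There is one attempt and no reset: what is moved stays moved. The work goes in short steps, Python scripts to look and compute and a tool call to move; the robot and the scene stay as the last step left them, time stands still between calls to the robot, and variables do not carry over. Pictures are saved under pics/ and viewed, and the job is handed in when it is done.

Besides the shell and the picture viewer there is one more tool, called as name(argument=value, ...), one argument or row to a line, values as JSON. carry_out: Moves the arm, as the interface text tells. Its arguments: {"type":"object","properties":{"targets":{"type":"array","items":{"type":"array"}},"jaw":{"type":"number"},"squeeze":{"type":"number"}},"required":["targets"]}

```bash
mkdir -p pics; ls; python3 - <<'E'
from cell import env
import cv2
o=env.get_obs()
for k,v in o.items(): print(k,v)
for n in ["scene","side","wrist"]:
    cv2.imwrite(f"pics/{n}0.png",env.read_camera(n)[:,:,::-1])
    print(n,env.get_calibration(n))
E
```

```text
pics
time_s 0.0
qpos [66.8138851  18.43870109 -4.01537161 83.17481633  1.29737951 78.54104934
 -3.26154574]
joint_velocities [ 0.09639504  0.02811688  0.05621885 -0.06025122 -0.0465393   0.01949171
  0.03344712]
effort [ 2.99601033e-04 -4.91286242e+01 -4.04215157e-01 -3.12530386e+01
 -6.40545739e-02  4.34926932e-02  1.50933452e-04]
tool_pos [ 0.26402891 -0.59335334  0.22146633]
tool_rot [-90.00815971   0.10919087 -66.00536766]
force [0.29282393 0.35587664 0.42704734]
wrist_torque [-0.04311404 -0.00551569 -0.01672876]
grip_width 0.08767516617691883
scene {'fx': 436.93121198142114, 'fy': 436.93121198142114, 'cx': 322.8099560306237, 'cy': 208.28310800442804, 'R': array([[-0.57362088, -0.81888441,  0.01968264],
       [-0.38601485,  0.24905018, -0.88823789],
       [ 0.72246219, -0.51710959, -0.45896192]]), 't': array([0.3369655 , 0.21750571, 0.69580848])}
side {'fx': 487.5753235006269, 'fy': 487.5753235006269, 'cx': 313.68006658895416, 'cy': 207.1577850901261, 'R': array([[-0.95155079, -0.30690211,  0.0190311 ],
       [-0.19575418,  0.55688196, -0.80719439],
       [ 0.23713159, -0.77181188, -0.58997885]]), 't': array([0.52074191, 0.12143333, 1.13721001])}
wrist {'fx': 283.6544728155895, 'fy': 283.6544728155895, 'cx': 316.8840596002929, 'cy': 199.16206854466978, 'hand_eye': array([[ 9.99999756e-01,  3.45325031e-04, -6.06971381e-04,
         4.46499225e-04],
       [ 6.75868215e-04, -2.59927933e-01,  9.65627782e-01,
        -1.62535555e-01],
       [ 1.75686627e-04, -9.65627957e-01, -2.59928103e-01,
         6.98688024e-02],
       [ 0.00000000e+00,  0.00000000e+00,  0.00000000e+00,
         1.00000000e+00]])}
```

View pics/scene0.png

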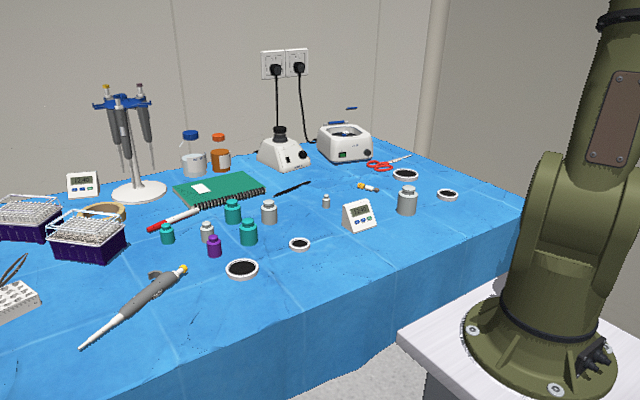

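View pics/side0.png

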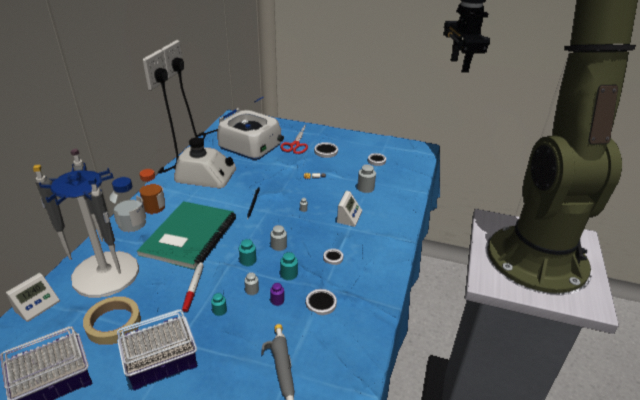

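View pics/wrist0.png

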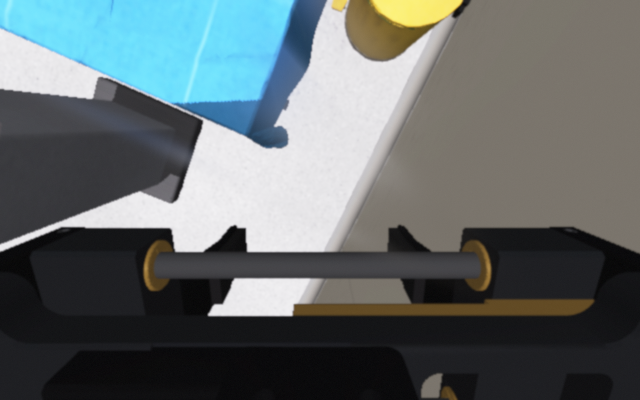

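```bash
cat > h.py <<'E'
from cell import env
import numpy as np, cv2
from scipy.optimize import minimize
from scipy.spatial.transform import Rotation as Ro
W={'s':(.020,.024,.036),'m':(.029,.033,.046),'l':(.038,.042,.058),'xl':(.048,.052,.070)}
H={'s':.046,'m':.055,'l':.064,'xl':.074}
def pose(o):
    return Ro.from_euler('xyz',o['tool_rot'],degrees=True).as_matrix(),np.array(o['tool_pos'])
def cam(name,o=None):
    c=env.get_calibration(name); K=np.array([[c['fx'],0,c['cx']],[0,c['fy'],c['cy']],[0,0,1]])
    if 'R' in c: return K,c['R'],np.array(c['t'])
    R,p=pose(o); T=np.eye(4);T[:3,:3]=R;T[:3,3]=p
    M=np.linalg.inv(T@c['hand_eye']); return K,M[:3,:3],M[:3,3]
def proj(C,X):
    K,R,t=C; q=(K@(R@np.atleast_2d(X).T+t[:,None])).T; return q[:,:2]/q[:,2:]
def ray(C,u,z):
    K,R,t=C; d=R.T@np.linalg.inv(K)@np.array([u[0],u[1],1.]); c=-R.T@t
    return (c+d*(z-c[2])/d[2])[:2]
A=np.linspace(0,2*np.pi,40)
def ring(x,y,r,z): return np.c_[x+r*np.cos(A),y+r*np.sin(A),0*A+z]
def sil(C,x,y,kind,k,S=4):
    im=np.zeros((400*S,640*S),np.uint8)
    if kind=='w':
        d,b,h=W[k]; parts=[np.r_[ring(x,y,d/2,0),ring(x,y,d/2,b)],np.r_[ring(x,y,d*.3,b),ring(x,y,d*.3,h)]]
    else: parts=[np.r_[ring(x,y,H[k]/2,0),ring(x,y,H[k]/2,.014)]]
    for P in parts:
        cv2.fillConvexPoly(im,cv2.convexHull(np.round((proj(C,P)+.5)*S).astype(np.int32)),255)
    return cv2.resize(im,(640,400),interpolation=cv2.INTER_AREA)/255.
def fit(cms,kind,k,x0):
    def f(p):
        e=0
        for C,m in cms:
            s=sil(C,p[0],p[1],kind,k); e+=np.abs(s-m).sum()/m.sum()
        return e
    r=minimize(f,x0,method='Nelder-Mead',options=dict(initial_simplex=[x0,[x0[0]+.008,x0[1]],[x0[0],x0[1]+.008]],xatol=2e-4,fatol=1e-4))
    return r.x,r.fun/len(cms)
E
python3 - <<'E'
from h import *
np.set_printoptions(precision=4,suppress=True)
for n in ['scene','side']: env.read_camera(n)
for n in ['scene','side']:
    C=cam(n)
    for lab in ['weight_s','weight_m','weight_l','weight_xl','holder_s','holder_m','holder_l','holder_xl','bench_timer','sample_tube']:
        for d in env.outline_of(n,lab):
            ys,xs=np.where(d['mask'])
            print(n,lab,round(d['p'],2),np.round(d['xy']),[xs.min(),xs.max(),ys.min(),ys.max()],d['mask'].sum(),ray(C,d['xy'],.014 if 'h' in lab[0] else .02))
print(env.get_obs()['time_s'])
E
```

```text
scene weight_s 0.75 [250. 231.] [np.int64(239), np.int64(257), np.int64(218), np.int64(246)] 461 [0.5358 0.2304]
scene weight_s 0.73 [167. 235.] [np.int64(160), np.int64(174), np.int64(223), np.int64(244)] 262 [0.6174 0.3865]
scene weight_s 0.7 [268. 214.] [np.int64(261), np.int64(276), np.int64(198), np.int64(225)] 368 [0.5834 0.1598]
scene weight_s 0.68 [208. 233.] [np.int64(200), np.int64(212), np.int64(222), np.int64(242)] 188 [0.5786 0.3109]
scene weight_s 0.61 [215. 246.] [np.int64(206), np.int64(221), np.int64(235), np.int64(257)] 288 [0.5222 0.3182]
scene weight_s 0.59 [234. 212.] [np.int64(224), np.int64(240), np.int64(200), np.int64(223)] 333 [0.6373 0.222 ]
scene weight_s 0.45 [325. 201.] [np.int64(322), np.int64(329), np.int64(195), np.int64(208)] 78 [0.5685 0.0058]
scene weight_m 0.75 [250. 231.] [np.int64(239), np.int64(257), np.int64(218), np.int64(246)] 461 [0.5358 0.2304]
scene weight_m 0.73 [167. 235.] [np.int64(160), np.int64(174), np.int64(223), np.int64(244)] 262 [0.6174 0.3865]
scene weight_m 0.7 [268. 214.] [np.int64(261), np.int64(276), np.int64(198), np.int64
[... 6210 characters left out ...]
915]
side holder_l 0.6 [333. 256.] [np.int64(324), np.int64(341), np.int64(250), np.int64(263)] 206 [0.4496 0.161 ]
side holder_l 0.55 [375. 161.] [np.int64(367), np.int64(385), np.int64(154), np.int64(165)] 194 [ 0.4473 -0.2871]
side holder_xl 0.79 [328. 151.] [np.int64(314), np.int64(337), np.int64(142), np.int64(158)] 328 [ 0.5973 -0.3002]
side bench_timer 0.96 [347. 211.] [np.int64(337), np.int64(361), np.int64(191), np.int64(225)] 607 [ 0.4623 -0.0094]
side bench_timer 0.35 [327. 151.] [np.int64(314), np.int64(337), np.int64(142), np.int64(157)] 301 [ 0.5959 -0.2849]
side sample_tube 0.47 [315. 177.] [np.int64(304), np.int64(326), np.int64(172), np.int64(178)] 122 [ 0.5873 -0.133 ]
1.25
```

```bash
cat > p.py <<'E'
from h import *
np.set_printoptions(precision=4,suppress=True)
def near(n,lab,uv):
    L=[d for d in env.outline_of(n,lab) if np.hypot(*(np.array(d['xy'])-uv))<9]
    return L[0]['mask'].astype(float) if L else None
E
python3 - <<'E'
from p import *
for n in ['scene','side']: env.read_camera(n)
def go(kind,k,ks,lab,us,ui):
    c=[]
    for n,u in (('scene',us),('side',ui)):
        m=near(n,lab,u)
        if m is not None: c.append((cam(n),m))
    x0=ray(cam('scene'),us,.015)
    for kk in ks: 
        a=fit(c,kind,kk,x0); print(kind,k,'as',kk,a[0],round(a[1],3),len(c),*[fit([z],kind,kk,a[0])[0] for z in c])
go('w','s','s','weight_s',(326,201),(303,206))
go('w','m','m','weight_m',(207,231),(252,284))
go('w','l','l','weight_m',(269,211),(279,236))
go('w','xl',['xl'],'weight_xl',(407,200),(368,178))
go('h','A',H,'holder_xl',(405,175),(327,150))
go('h','B',H,'holder_s',(447,195),(376,159))
go('h','C',H,'holder_s',(299,245),(333,256))
go('h','D',H,'holder_s',(242,269),(321,302))
E
python3 - <<'E'
import cv2,numpy as np
a=cv2.imread('pics/scene0.png')[155:295,150:475]; b=cv2.imread('pics/side0.png')[130:330,190:420]
cv2.imwrite('pics/c1.png',cv2.resize(a,None,fx=2.4,fy=2.4,interpolation=cv2.INTER_CUBIC)); cv2.imwrite('pics/c2.png',cv2.resize(b,None,fx=2.9,fy=2.9,interpolation=cv2.INTER_CUBIC))
E
```

```text
w s as s [ 0.5758 -0.0014] nan 0
w m as m [0.5867 0.3101] 0.217 2 [0.5857 0.3115] [0.5879 0.3072]
w l as l [0.5849 0.1576] 0.152 2 [0.5841 0.1587] [0.5865 0.1517]
w xl as xl [ 0.4469 -0.1576] 0.066 1 [ 0.4468 -0.1576]
h A as s [ 0.6022 -0.3085] 0.501 2 [ 0.5989 -0.3023] [ 0.6037 -0.3049]
h A as m [ 0.6085 -0.3087] 0.346 2 [ 0.6046 -0.3037] [ 0.6076 -0.3091]
h A as l [ 0.6083 -0.3115] 0.185 2 [ 0.6039 -0.3089] [ 0.6104 -0.313 ]
h A as xl [ 0.6091 -0.3116] 0.095 2 [ 0.6063 -0.309 ] [ 0.6101 -0.3131]
h B as s [ 0.4453 -0.3084] 0.195 2 [ 0.4439 -0.3057] [ 0.4471 -0.3114]
h B as m [ 0.4472 -0.3099] 0.146 2 [ 0.445 -0.307] [ 0.4484 -0.3122]
h B as l [ 0.4489 -0.3092] 0.4 2 [ 0.4489 -0.3092] [ 0.4516 -0.3156]
h B as xl [ 0.451  -0.3148] 0.764 2 [ 0.4502 -0.3151] [ 0.4556 -0.3166]
h C as s [0.4532 0.155 ] 0.335 2 [0.4544 0.1562] [0.4531 0.1549]
h C as m [0.4553 0.1516] 0.746 2 [0.4584 0.1526] [0.4524 0.1512]
h C as l [0.4589 0.1487] 1.231 2 [0.4629 0.1507] [0.4589 0.1487]
h C as xl [0.4622 0.1446] 1.838 2 [0.4642 0.1456] [0.4613 0.1434]
h D as s [0.4323 0.2995] 0.336 2 [0.4318 0.304 ] [0.4348 0.2985]
h D as m [0.435  0.2977] 0.135 2 [0.4348 0.3017] [0.4354 0.2964]
h D as l [0.4363 0.2988] 0.157 2 [0.4359 0.2996] [0.4366 0.2961]
h D as xl [0.4394 0.2949] 0.473 2 [0.4394 0.2949] [0.438  0.2881]h.py:36: RuntimeWarning: invalid value encountered in scalar divide
  return r.x,r.fun/len(cms)
```

View pics/c1.png

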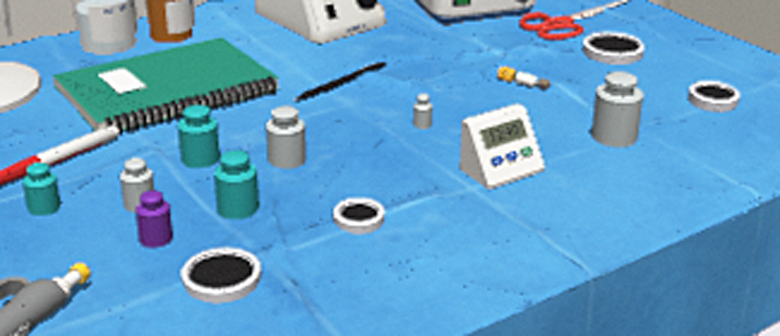

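View pics/c2.png

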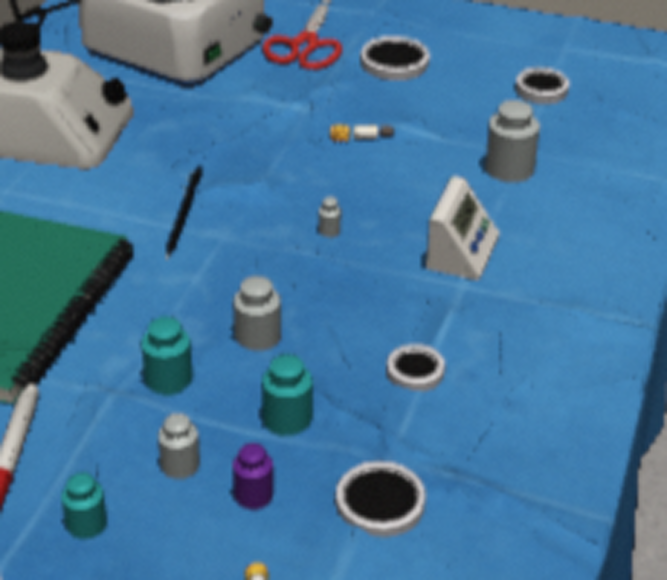

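```bash
cat >> p.py <<'E'
def plan(x,y,z,yaw):
    o=env.get_obs(); R,p=pose(o); d=np.array([x,y,z])-p
    print('t',round(o['time_s'],2),'pos',p,'rot',np.round(o['tool_rot'],2),'grip',round(o['grip_width'],4),'F',np.round(o['force'],1))
    print('tool shift mm',np.round(R.T@d*1000,1),'dist',round(np.linalg.norm(d)*1000,1))
    Rt=Ro.from_euler('xyz',[-90,0,yaw],degrees=True).as_matrix()
    print('turn(tool) deg',np.round(Ro.from_matrix(R.T@Rt).as_rotvec(degrees=True),2),'shift after turn',np.round(Rt.T@d*1000,1))
E
python3 - <<'E'
from p import *
for n,u in (('scene',(326,202)),('side',(303.5,206))): env.read_camera(n)
c=[]
for n,u in (('scene',(326,202)),('side',(303.5,206))):
    for d in env.outline_of(n,'weight_s'):
        if np.hypot(*(np.array(d['xy'])-u))<15: print(d['xy']); c.append((cam(n),d['mask'].astype(float)))
    print(ray(cam(n),u,.015))
if c: print(fit(c,'w','s',np.array([.575,0])))
plan(.57,-.03,.22,0)
E
```

```text
[325.6, 200.6]
[0.5712 0.0019]
[302.8, 204.3]
[0.5751 0.0005]
(array([ 0.5768, -0.0004]), np.float64(0.6359705882352941))
t 2.35 pos [ 0.2643 -0.5939  0.2226] rot [-90.    -0.01 -66.01] grip 0.0869 F [-0.   0.3  0.3]
tool shift mm [-390.8    2.5  508.6] dist 641.4
turn(tool) deg [  0.01 -66.01   0.  ] shift after turn [305.7   2.6 563.9]
```

carry_out(
  targets=[
    [[-30,0,37],[0,0,0]],
    [[-30,0,37],[0,0,0]],
    [[-30,0,37],[0,0,0]],
    [[-30,0,37],[0,0,0]],
    [[-30,0,37],[0,0,0]],
    [[-30,0,37],[0,0,0]],
    [[-30,0,37],[0,0,0]],
    [[-30,0,37],[0,0,0]],
    [[-30,0,37],[0,0,0]],
    [[-30,0,37],[0,0,0]],
    [[-30,0,37],[0,0,0]],
    [[-30,0,37],[0,0,0]],
  ],
)

```text
time_s: 3.55
tool_pos: [0.5242, -0.0827, 0.223]
tool_rot: [-90.0, -0.1, -66.0]
force: [0.9, -0.8, 0.7]
grip_width: 0.0874
```

carry_out(
  targets=[
    [[-30,0,37],[0,0,0]],
    [[-30,0,37],[0,0,0]],
    [[0,0,0],[0,-8.25,0]],
    [[0,0,0],[0,-8.25,0]],
    [[0,0,0],[0,-8.25,0]],
    [[0,0,0],[0,-8.25,0]],
    [[0,0,0],[0,-8.25,0]],
    [[0,0,0],[0,-8.25,0]],
    [[0,0,0],[0,-8.25,0]],
    [[0,0,0],[0,-8.25,0]],
    [[0,0,0],[0,0,0]],
    [[0,0,0],[0,0,0]],
  ],
  jaw=0.6,
)

```text
time_s: 4.75
tool_pos: [0.5667, 0.0004, 0.2226]
tool_rot: [-90.0, -0.0, -0.2]
force: [0.3, -0.6, 0.1]
grip_width: 0.0523
```

```bash
cat >> p.py <<'E'
def look(name,lab,tag,kind=None,k=None):
    o=env.get_obs(); im=env.read_camera('wrist'); C=cam('wrist',o)
    vis=im[:,:,::-1].copy()
    for d in env.outline_of('wrist',lab):
        m=d['mask']; ys,xs=np.where(m); g=im[m].mean(0)
        print(lab,round(d['p'],2),np.round(d['xy']),[int(v) for v in (xs.min(),xs.max(),ys.min(),ys.max())],'rgb',np.round(g),end=' ')
        x0=ray(C,d['xy'],.02)
        if kind:
            for kk in k:
                r=fit([(C,m.astype(float))],kind,kk,x0); print('| fit',kk,r[0],round(r[1],3),end=' ')
        print()
        cn,_=cv2.findContours(m.astype(np.uint8),cv2.RETR_EXTERNAL,cv2.CHAIN_APPROX_NONE); cv2.drawContours(vis,cn,-1,(0,0,255),1)
    cv2.imwrite(f'pics/{tag}.png',vis)
    return C,im
E
python3 - <<'E'
from p import *
look('wrist','weight_s','w1','w','s')
plan(.575,0,.15,0)
E
```

```text
weight_s 0.72 [323. 176.] [316, 330, 171, 187] rgb [110. 121. 132.] | fit s [ 0.5734 -0.0009] 0.132 
weight_s 0.64 [331.  42.] [314, 347, 21, 65] rgb [191. 200. 208.] | fit s [0.5815 0.1709] 0.699 
t 4.85 pos [0.5668 0.0004 0.2226] rot [-90.01  -0.01  -0.15] grip 0.0521 F [-0.9 -0.6  0.3]
tool shift mm [ 8.2 72.6 -0.4] dist 73.0
turn(tool) deg [ 0.01 -0.15  0.01] shift after turn [ 8.2 72.6 -0.4]
```

View pics/w1.png

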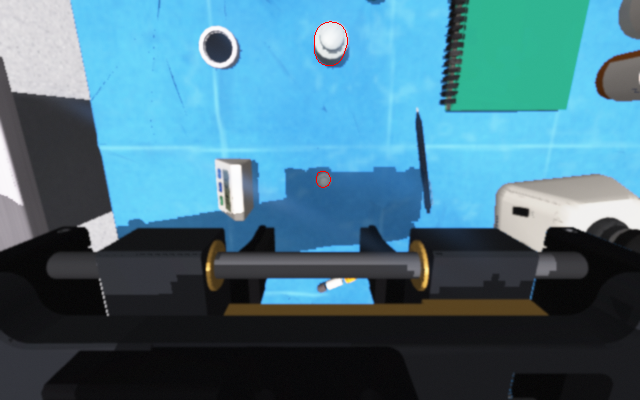

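carry_out(
  targets=[
    [[3,40,0],[0,0,0]],
    [[3,40,0],[0,0,0]],
    [[1,40,-1],[0,0,0]],
    [[0,0,0],[0,0,0]],
  ],
)

```text
time_s: 5.25
tool_pos: [0.5694, -0.001, 0.0972]
tool_rot: [-90.0, 0.6, -0.1]
force: [-0.6, 0.1, -0.7]
grip_width: 0.0521
```

```bash
python3 - <<'E'
from p import *
look('wrist','weight_s','w2','w','s')
plan(.574,0,.007,0)
E
```

```text
weight_s 0.74 [326. 201.] [313, 335, 191, 217] rgb [113. 120. 124.] | fit s [ 0.5742 -0.0011] 0.106 
weight_s 0.71 [334.  12.] [310, 361, 0, 33] rgb [130. 149. 172.] | fit s [0.5815 0.1497] 0.416 
t 5.35 pos [ 0.5737 -0.0003  0.103 ] rot [-89.98   0.04  -0.05] grip 0.0524 F [ 0.4 -0.3  1.6]
tool shift mm [ 0.4 95.9  0.2] dist 96.0
turn(tool) deg [-0.02 -0.05 -0.04] shift after turn [ 0.3 96.   0.3]
```

View pics/w2.png

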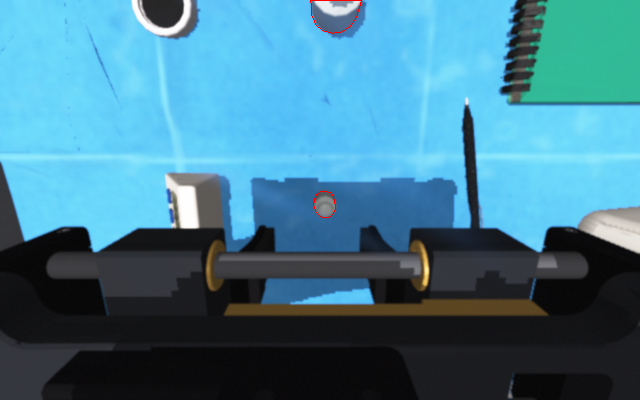

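carry_out(
  targets=[
    [[0,40,0],[0,0,0]],
    [[0,30,-1],[0,0,0]],
    [[0,15,0],[0,0,0]],
    [[0,10,0],[0,0,0]],
    [[0,0,0],[0,0,0]],
  ],
)

```text
time_s: 5.85
tool_pos: [0.5743, -0.0015, 0.0081]
tool_rot: [-90.0, -0.0, -0.0]
force: [0.2, 1.0, -0.7]
grip_width: 0.0523
```

carry_out(
  targets=[
    [[0,0,0],[0,0,0]],
    [[0,0,0],[0,0,0]],
    [[0,0,0],[0,0,0]],
    [[0,0,0],[0,0,0]],
    [[0,0,0],[0,0,0]],
    [[0,0,0],[0,0,0]],
    [[0,0,0],[0,0,0]],
    [[0,0,0],[0,0,0]],
  ],
  jaw=0,
  squeeze=20,
)

```text
time_s: 6.65
tool_pos: [0.574, -0.0015, 0.0079]
tool_rot: [-90.0, -0.0, -0.0]
force: [-0.4, -0.8, 3.9]
grip_width: 0.0195
```

carry_out(
  targets=[
    [[0,-20,0],[0,0,0]],
    [[0,-40,0],[0,0,0]],
    [[0,-40,0],[0,0,0]],
    [[0,0,0],[0,0,0]],
    [[0,0,0],[0,0,0]],
  ],
)

```text
time_s: 7.15
tool_pos: [0.574, -0.0016, 0.108]
tool_rot: [-90.0, -0.1, -0.0]
force: [-0.1, -0.8, -1.1]
grip_width: 0.0191
```

```bash
python3 - <<'E'
from p import *
C,_=look('wrist','holder_s','w3','h','sm')
plan(.453,.155,.12,0)
E
```

```text
holder_s 0.83 [165.  16.] [131, 194, 0, 40] rgb [115. 115. 118.] | fit s [0.4478 0.1597] 0.041 | fit m [0.4476 0.1648] 0.147 
t 7.25 pos [ 0.5725 -0.0017  0.1059] rot [-90.01   0.16  -0.01] grip 0.019 F [-1.3 -0.2 -1.1]
tool shift mm [-119.5  -13.8  156.7] dist 197.6
turn(tool) deg [ 0.01 -0.01 -0.16] shift after turn [-119.5  -14.1  156.7]
```

View pics/w3.png

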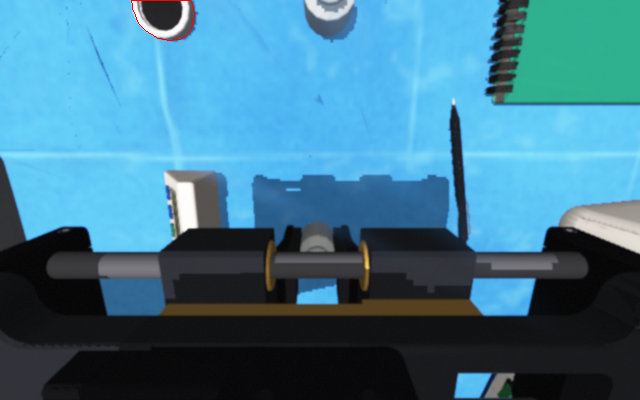

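carry_out(
  targets=[
    [[-24,-8,32],[0,0,0]],
    [[-24,-8,32],[0,0,0]],
    [[-24,-8,32],[0,0,0]],
    [[-24,0,32],[0,0,0]],
    [[-26,0,30],[0,0,0]],
    [[0,0,0],[0,0,0]],
    [[0,0,0],[0,0,0]],
  ],
)

```text
time_s: 7.95
tool_pos: [0.4506, 0.1565, 0.1303]
tool_rot: [-90.1, 0.1, 0.1]
force: [0.4, -1.0, -0.6]
grip_width: 0.0189
```

```bash
python3 - <<'E'
from p import *
C,_=look('wrist','holder_s','w4','h','sml')
plan(.45,.157,.022,0)
E
```

```text
holder_s 0.95 [301.  38.] [265, 335, 0, 77] rgb [120. 126. 140.] | fit s [0.4318 0.3062] 0.412 | fit m [0.4324 0.3012] 0.187 | fit l [0.4336 0.3001] 0.059 
holder_s 0.57 [319. 192.] [294, 338, 170, 214] rgb [ 92.  94. 103.] | fit s [0.4482 0.158 ] 0.059 | fit m [0.4477 0.1528] 0.477 | fit l [0.4484 0.148 ] 0.964 
t 8.05 pos [0.4518 0.1552 0.1306] rot [-90.02   0.08  -0.09] grip 0.0192 F [ 0.2 -1.   0.4]
tool shift mm [ -1.7 108.6   1.8] dist 108.7
turn(tool) deg [ 0.02 -0.09 -0.08] shift after turn [ -1.8 108.6   1.8]
```

View pics/w4.png

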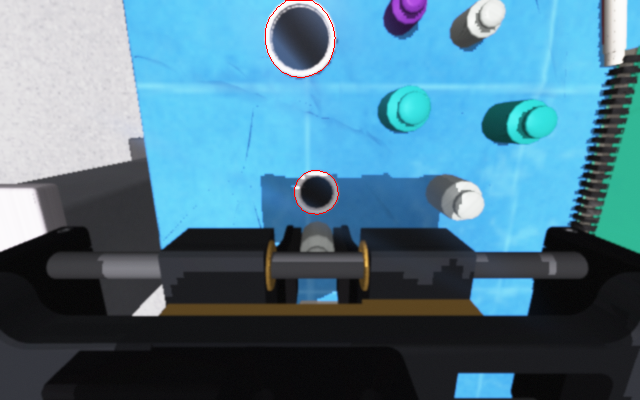

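carry_out(
  targets=[
    [[-3,40,2],[0,0,0]],
    [[0,40,0],[0,0,0]],
    [[0,20,0],[0,0,0]],
    [[0,8,0],[0,0,0]],
    [[0,3,0],[0,0,0]],
    [[0,0,0],[0,0,0]],
    [[0,0,0],[0,0,0]],
  ],
)

```text
time_s: 8.75
tool_pos: [0.45, 0.1586, 0.0216]
tool_rot: [-90.0, -0.1, -0.0]
force: [0.5, -0.6, -0.7]
grip_width: 0.019
```

```bash
python3 - <<'E'
from p import *
plan(.4485,.158,.018,0)
im=env.read_camera('side');cv2.imwrite('pics/s5.png',cv2.resize(im[200:300,270:400,::-1],None,fx=5,fy=5))
E
```

```text
t 8.75 pos [0.45   0.1586 0.0216] rot [-89.98  -0.12  -0.04] grip 0.019 F [ 0.5 -0.6 -0.7]
tool shift mm [-1.5  3.6 -0.6] dist 4.0
turn(tool) deg [-0.02 -0.04  0.12] shift after turn [-1.5  3.6 -0.6]
```

View pics/s5.png

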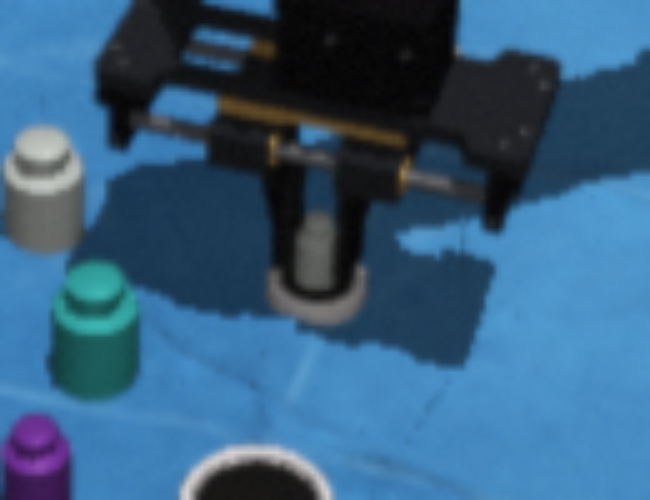

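carry_out(
  targets=[
    [[-1,1,0],[0,0,0]],
    [[0,1,0],[0,0,0]],
    [[0,1,0],[0,0,0]],
    [[0,0,0],[0,0,0]],
  ],
)

```text
time_s: 9.2
tool_pos: [0.448, 0.1585, 0.0178]
tool_rot: [-90.0, -0.0, -0.0]
force: [-0.6, -0.9, 2.4]
grip_width: 0.0191
```

carry_out(
  targets=[
    [[0,0,0],[0,0,0]],
    [[0,0,0],[0,0,0]],
    [[0,0,0],[0,0,0]],
    [[0,0,0],[0,0,0]],
    [[0,-10,0],[0,0,0]],
    [[0,-20,0],[0,0,0]],
    [[0,-40,0],[0,0,0]],
    [[0,-40,0],[0,0,0]],
    [[0,0,0],[0,0,0]],
    [[0,0,0],[0,0,0]],
  ],
  jaw=0.6,
)

```text
time_s: 10.2
tool_pos: [0.4485, 0.1586, 0.1288]
tool_rot: [-90.0, -0.2, -0.0]
force: [0.2, 0.2, -0.8]
grip_width: 0.0519
```

```bash
python3 - <<'E'
from p import *
C,_=look('wrist','weight_m','w6','w','m')
plan(.586,.31,.13,0)
E
```

```text
weight_m 0.98 [477.  26.] [452, 506, 1, 49] rgb [166. 171. 172.] | fit m [0.5844 0.3089] 0.062 
weight_m 0.94 [455. 198.] [427, 485, 176, 222] rgb [161. 168. 172.] | fit m [0.5906 0.1538] 0.386 
weight_m 0.74 [521. 122.] [482, 558, 101, 146] rgb [ 41. 161. 163.] | fit m [0.6391 0.2309] 0.388 
weight_m 0.7 [403. 106.] [378, 432, 88, 134] rgb [ 54. 195. 202.] | fit m [0.5316 0.2423] 0.4 
weight_m 0.64 [406.  13.] [384, 428, 0, 37] rgb [105.  56. 149.] | fit m [0.5231 0.3192] 0.037 
weight_m 0.56 [316. 196.] [306, 325, 185, 208] rgb [118. 121. 122.] | fit m [0.446  0.1639] 1.248 
t 10.3 pos [0.447  0.1581 0.1268] rot [-90.04   0.08  -0.  ] grip 0.0523 F [-0.6  0.2 -0.3]
tool shift mm [139.   -3.5 151.9] dist 205.9
turn(tool) deg [ 0.04 -0.   -0.08] shift after turn [139.   -3.2 151.9]
```

View pics/w6.png

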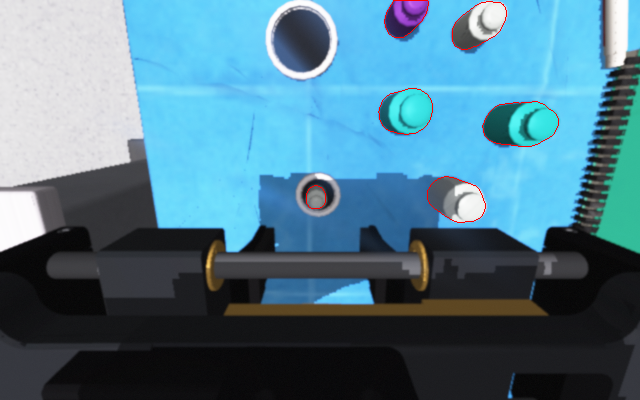

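carry_out(
  targets=[
    [[27,0,30],[0,0,0]],
    [[27,0,30],[0,0,0]],
    [[27,0,30],[0,0,0]],
    [[27,0,30],[0,0,0]],
    [[28,0,30],[0,0,0]],
    [[0,0,0],[0,0,0]],
    [[0,0,0],[0,0,0]],
  ],
  jaw=0.52,
)

```text
time_s: 11.0
tool_pos: [0.5822, 0.3091, 0.1248]
tool_rot: [-90.0, 0.3, 0.1]
force: [-0.3, -0.5, 0.1]
grip_width: 0.0452
```

```bash
python3 - <<'E'
from p import *
C,_=look('wrist','weight_m','w7','w','m')
plan(.584,.309,.012,0)
E
```

```text
weight_m 0.76 [356. 288.] [347, 364, 279, 303] rgb [ 26. 108. 110.] | fit m [0.6225 0.2171] 2.603 
weight_m 0.67 [320. 200.] [306, 335, 180, 216] rgb [117. 124. 129.] | fit m [0.5842 0.3086] 0.046 
weight_m 0.66 [362. 119.] [346, 381, 102, 135] rgb [ 56. 202. 214.] | fit m [0.6223 0.3828] 0.069 
weight_m 0.62 [260. 187.] [239, 274, 171, 205] rgb [ 81.  69. 142.] | fit m [0.5226 0.3188] 0.045 
weight_m 0.58 [274. 280.] [272, 277, 279, 286] rgb [ 45. 196. 196.] | fit m [0.5436 0.2308] 35.322 
t 11.1 pos [0.5826 0.3075 0.1262] rot [-90.1    0.13   0.01] grip 0.0457 F [0.1 1.2 0.2]
tool shift mm [  1.6 114.2   1.7] dist 114.3
turn(tool) deg [ 0.1   0.01 -0.13] shift after turn [  1.4 114.2   1.5]
```

View pics/w7.png

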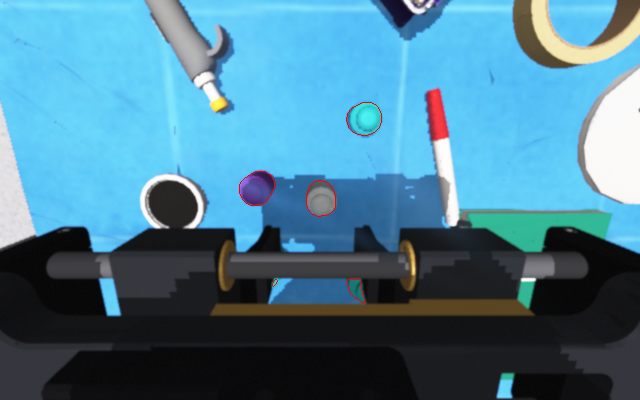

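carry_out(
  targets=[
    [[1,40,1],[0,0,0]],
    [[0,40,0],[0,0,0]],
    [[0,25,0],[0,0,0]],
    [[0,10,0],[0,0,0]],
    [[0,0,0],[0,0,0]],
  ],
)

```text
time_s: 11.6
tool_pos: [0.5839, 0.3078, 0.0116]
tool_rot: [-90.1, 0.1, -0.0]
force: [0.3, 0.4, -0.3]
grip_width: 0.045
```

carry_out(
  targets=[
    [[0,0,0],[0,0,0]],
    [[0,0,0],[0,0,0]],
    [[0,0,0],[0,0,0]],
    [[0,0,0],[0,0,0]],
    [[0,0,0],[0,0,0]],
    [[0,0,0],[0,0,0]],
  ],
  jaw=0,
  squeeze=25,
)

```text
time_s: 12.2
tool_pos: [0.5857, 0.31, 0.0142]
tool_rot: [-90.0, -0.1, -0.0]
force: [-0.3, -1.6, 7.3]
grip_width: 0.028
```

carry_out(
  targets=[
    [[0,-20,0],[0,0,0]],
    [[0,-40,0],[0,0,0]],
    [[0,-50,0],[0,0,0]],
    [[0,-20,0],[0,0,0]],
    [[0,0,0],[0,0,0]],
    [[0,0,0],[0,0,0]],
  ],
)

```text
time_s: 12.8
tool_pos: [0.5844, 0.3091, 0.1418]
tool_rot: [-90.1, 0.0, -0.0]
force: [-0.1, -1.0, -2.4]
grip_width: 0.0283
```

```bash
python3 - <<'E'
from p import *
im=env.read_camera('side');cv2.imwrite('pics/s8.png',cv2.resize(im[160:330,180:400,::-1],None,fx=3.5,fy=3.5))
plan(.4472,-.310,.14,0)
E
```

```text
t 12.85 pos [0.5839 0.3086 0.1406] rot [-90.1    0.13  -0.01] grip 0.0283 F [-0.9  0.1 -2.5]
tool shift mm [-136.6    2.1 -618.6] dist 633.5
turn(tool) deg [ 0.1  -0.01 -0.13] shift after turn [-136.7    0.6 -618.6]
```

View pics/s8.png

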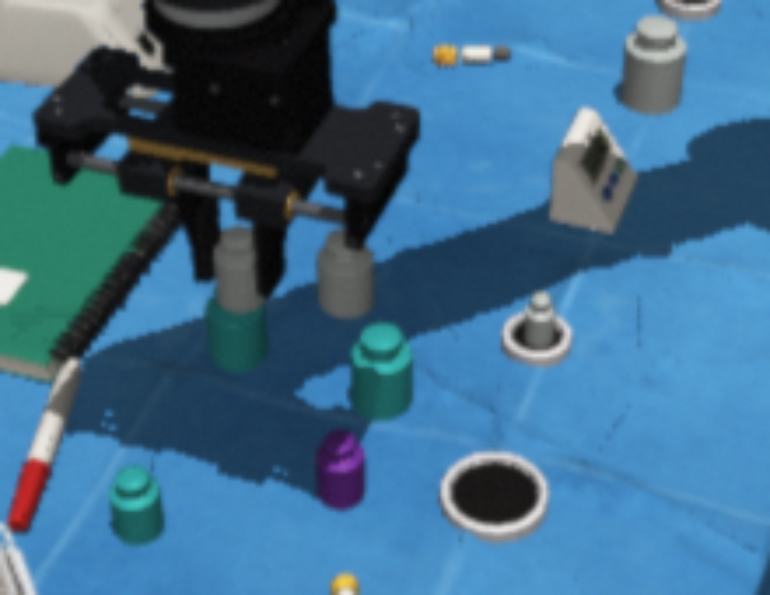

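carry_out(
  targets=[
    [[-10,0,-25],[0,0,0]],
    [[-10,0,-45],[0,0,0]],
    [[-10,0,-48],[0,0,0]],
    [[-10,0,-48],[0,0,0]],
    [[-10,0,-48],[0,0,0]],
    [[-10,0,-48],[0,0,0]],
    [[-10,0,-48],[0,0,0]],
    [[-10,0,-48],[0,0,0]],
    [[-10,0,-48],[0,0,0]],
    [[-10,0,-48],[0,0,0]],
    [[-10,0,-48],[0,0,0]],
    [[-10,0,-48],[0,0,0]],
  ],
)

```text
time_s: 14.05
tool_pos: [0.4625, -0.242, 0.1406]
tool_rot: [-89.9, 0.2, -0.0]
force: [0.5, -0.4, -2.0]
grip_width: 0.028
```

carry_out(
  targets=[
    [[-10,0,-45],[0,0,0]],
    [[-7,0,-23],[0,0,0]],
    [[0,0,0],[0,0,0]],
    [[0,0,0],[0,0,0]],
  ],
)

```text
time_s: 14.45
tool_pos: [0.4465, -0.3079, 0.1405]
tool_rot: [-89.8, 0.1, -0.1]
force: [-0.2, 1.1, -2.1]
grip_width: 0.0281
```

```bash
python3 - <<'E'
from p import *
C,_=look('wrist','holder_m','w9','h','smlx'[:3])
plan(.447,-.310,.022,0)
E
```

```text
holder_m 0.58 [314. 190.] [291, 341, 166, 216] rgb [78. 82. 91.] | fit s [ 0.4424 -0.3057] 0.253 | fit m [ 0.4444 -0.3087] 0.049 | fit l [ 0.4454 -0.3125] 0.388 
t 14.55 pos [ 0.4478 -0.3065  0.1414] rot [-89.88   0.07   0.12] grip 0.028 F [ 0.7  0.3 -2. ]
tool shift mm [ -0.6 119.4  -3.7] dist 119.5
turn(tool) deg [-0.12  0.12 -0.07] shift after turn [ -0.8 119.4  -3.5]
```

View pics/w9.png

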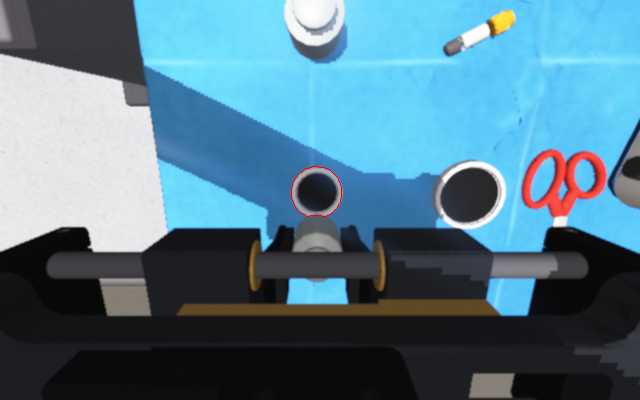

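carry_out(
  targets=[
    [[-2,40,-2],[0,0,0]],
    [[0,40,0],[0,0,0]],
    [[0,22,0],[0,0,0]],
    [[0,9,0],[0,0,0]],
    [[0,3,0],[0,0,0]],
    [[0,0,0],[0,0,0]],
    [[0,0,0],[0,0,0]],
  ],
)

```text
time_s: 15.25
tool_pos: [0.447, -0.3109, 0.0301]
tool_rot: [-90.1, -0.1, 0.0]
force: [-0.5, 0.3, -1.8]
grip_width: 0.0282
```

```bash
python3 - <<'E'
from p import *
im=env.read_camera('side');cv2.imwrite('pics/s10.png',cv2.resize(im[110:210,300:430,::-1],None,fx=5,fy=5,interpolation=2))
plan(.445,-.309,.022,0)
E
```

```text
t 15.3 pos [ 0.4468 -0.3111  0.0301] rot [-90.11  -0.12   0.01] grip 0.0281 F [ 0.5 -0.7 -1.9]
tool shift mm [-1.9  8.1  2.1] dist 8.5
turn(tool) deg [0.11 0.01 0.12] shift after turn [-1.8  8.1  2.1]
```

View pics/s10.png

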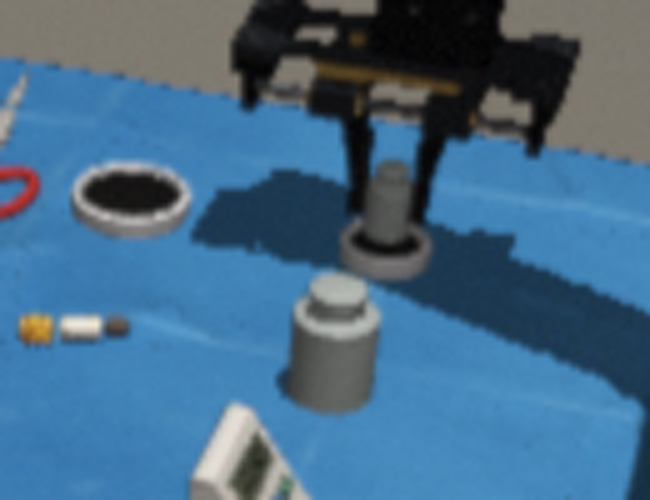

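carry_out(
  targets=[
    [[-1,4,1],[0,0,0]],
    [[0,2,0],[0,0,0]],
    [[0,1,0],[0,0,0]],
    [[0,0,0],[0,0,0]],
    [[0,0,0],[0,0,0]],
  ],
)

```text
time_s: 15.8
tool_pos: [0.4451, -0.3099, 0.0241]
tool_rot: [-90.1, 0.0, -0.0]
force: [-5.2, 3.3, 15.1]
grip_width: 0.0283
```

carry_out(
  targets=[
    [[0,-1,0],[0,0,0]],
    [[0,0,0],[0,0,0]],
  ],
)

```text
time_s: 16.0
tool_pos: [0.4451, -0.3099, 0.0242]
tool_rot: [-90.1, -0.0, -0.0]
force: [-2.9, 1.5, 9.8]
grip_width: 0.0283
```

```bash
python3 - <<'E'
from p import *
im=env.read_camera('side');cv2.imwrite('pics/s11.png',cv2.resize(im[110:210,300:430,::-1],None,fx=5,fy=5,interpolation=2))
im=env.read_camera('scene');cv2.imwrite('pics/s12.png',cv2.resize(im[120:230,380:510,::-1],None,fx=5,fy=5,interpolation=2))
plan(.445,-.309,.024,0)
E
```

```text
t 16.1 pos [ 0.4451 -0.3099  0.0241] rot [-90.07  -0.02  -0.01] grip 0.0285 F [-2.5  2.4  9.7]
tool shift mm [-0.1  0.1  0.9] dist 0.9
turn(tool) deg [ 0.07 -0.01  0.02] shift after turn [-0.1  0.1  0.9]
```

View pics/s11.png

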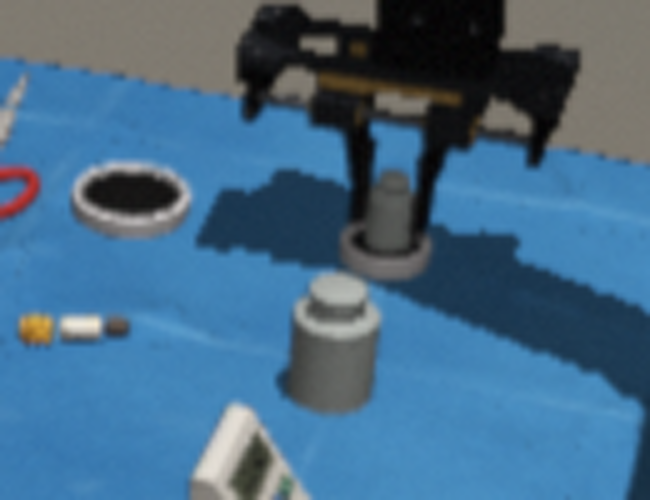

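View pics/s12.png

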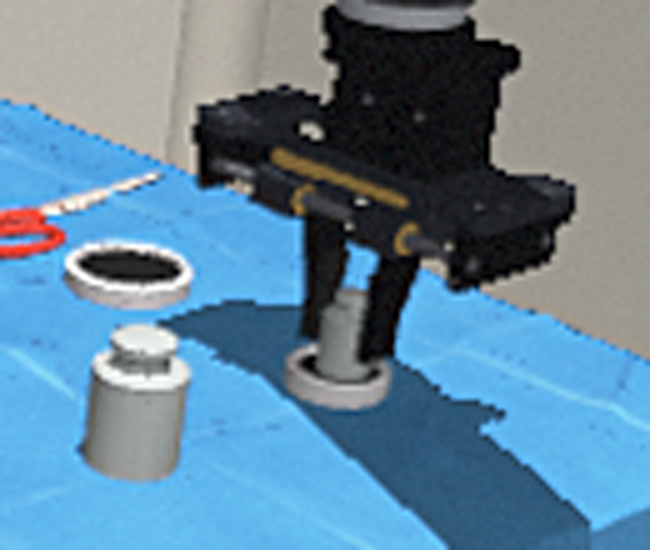

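carry_out(
  targets=[
    [[0,-1,0],[0,0,0]],
    [[0,-0.5,0],[0,0,0]],
    [[0,0,0],[0,0,0]],
  ],
)

```text
time_s: 16.4
tool_pos: [0.4449, -0.3097, 0.0242]
tool_rot: [-90.0, -0.0, -0.0]
force: [0.2, -0.2, 0.4]
grip_width: 0.028
```

carry_out(
  targets=[
    [[0,0,0],[0,0,0]],
    [[0,0,0],[0,0,0]],
    [[0,0,0],[0,0,0]],
    [[0,0,0],[0,0,0]],
    [[0,-10,0],[0,0,0]],
    [[0,-20,0],[0,0,0]],
    [[0,-40,0],[0,0,0]],
    [[0,-50,0],[0,0,0]],
    [[0,0,0],[0,0,0]],
    [[0,0,0],[0,0,0]],
  ],
  jaw=0.6,
)

```text
time_s: 17.4
tool_pos: [0.4457, -0.3101, 0.1462]
tool_rot: [-90.2, -0.2, -0.0]
force: [0.1, -0.1, 0.3]
grip_width: 0.0524
```

```bash
python3 - <<'E'
from p import *
look('wrist','weight_m','w13','w','m')
C,_=look('wrist','holder_xl','w13h','h',['l','xl'])
plan(.585,.156,.14,0)
E
```

```text
weight_m 0.85 [314. 196.] [301, 329, 179, 212] rgb [129. 133. 134.] | fit m [ 0.4434 -0.3138] 0.047 
holder_xl 0.91 [472. 196.] [431, 506, 159, 226] rgb [110. 111. 117.] | fit l [ 0.6059 -0.3077] 0.212 | fit xl [ 0.6061 -0.3122] 0.025 
t 17.6 pos [ 0.4437 -0.309   0.1427] rot [-89.91   0.12  -0.  ] grip 0.052 F [-0.7 -0.2  0.3]
tool shift mm [141.2   3.1 465. ] dist 485.9
turn(tool) deg [-0.09 -0.   -0.12] shift after turn [141.3   2.7 465. ]
```

View pics/w13.png

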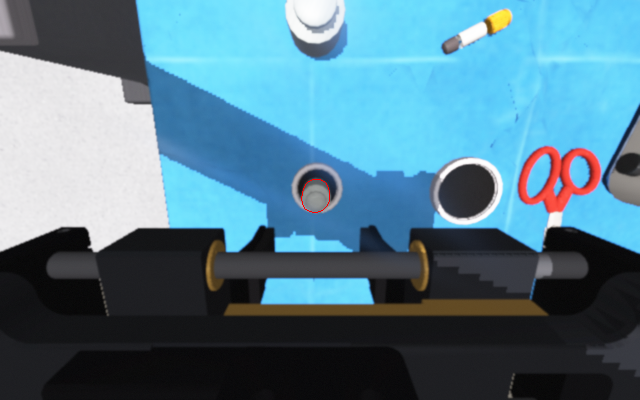

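carry_out(
  targets=[
    [[14,0,46],[0,0,0]],
    [[14,0,47],[0,0,0]],
    [[14,0,47],[0,0,0]],
    [[14,0,47],[0,0,0]],
    [[14,0,47],[0,0,0]],
    [[14,0,47],[0,0,0]],
    [[14,0,47],[0,0,0]],
    [[14,0,47],[0,0,0]],
    [[14,0,47],[0,0,0]],
    [[15,0,43],[0,0,0]],
    [[0,0,0],[0,0,0]],
    [[0,0,0],[0,0,0]],
  ],
  jaw=0.7,
)

```text
time_s: 18.8
tool_pos: [0.5846, 0.1572, 0.1425]
tool_rot: [-90.0, 0.2, 0.2]
force: [-0.1, -0.6, 0.4]
grip_width: 0.0613
```

```bash
python3 - <<'E'
from p import *
look('wrist','weight_l','w14','w','l')
plan(.585,.155,.014,0)
E
```

```text
weight_l 0.98 [367. 120.] [344, 389, 101, 143] rgb [ 61. 215. 225.] | fit l [0.6295 0.2276] 0.072 
weight_l 0.85 [251.  15.] [229, 268, 0, 40] rgb [114.  95. 192.] | fit l [0.5222 0.3255] 0.31 
weight_l 0.64 [316. 194.] [296, 334, 173, 216] rgb [130. 137. 142.] | fit l [0.5814 0.1576] 0.068 
weight_l 0.59 [183. 191.] [167, 197, 181, 203] rgb [159. 162. 161.] | fit l [0.4575 0.1583] 2.389 
weight_l 0.57 [254. 108.] [232, 279, 88, 131] rgb [ 57. 200. 213.] | fit l [0.5263 0.2382] 0.039 
t 18.9 pos [0.5853 0.1539 0.1429] rot [-90.07   0.12  -0.08] grip 0.061 F [ 0.7 -0.3 -0. ]
tool shift mm [ -0.  128.9   1.3] dist 128.9
turn(tool) deg [ 0.07 -0.08 -0.12] shift after turn [ -0.3 128.9   1.1]
```

View pics/w14.png

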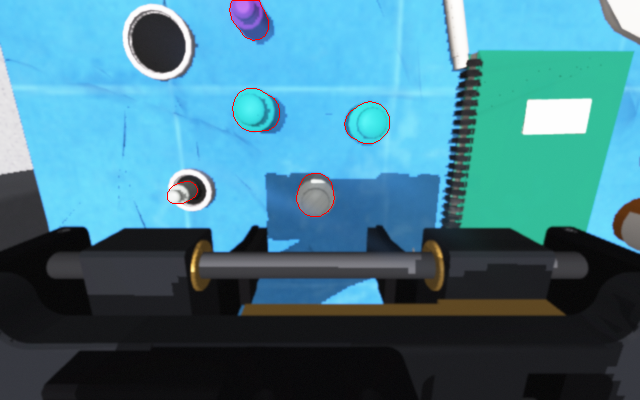

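carry_out(
  targets=[
    [[-2,40,1],[0,0,0]],
    [[0,40,0],[0,0,0]],
    [[0,30,0],[0,0,0]],
    [[0,12,0],[0,0,0]],
    [[0,6,0],[0,0,0]],
    [[0,0,0],[0,0,0]],
  ],
)

```text
time_s: 19.5
tool_pos: [0.5842, 0.1557, 0.0164]
tool_rot: [-90.0, -0.0, -0.1]
force: [-0.1, 0.5, -0.3]
grip_width: 0.0608
```

carry_out(
  targets=[
    [[0,0,0],[0,0,0]],
    [[0,0,0],[0,0,0]],
    [[0,0,0],[0,0,0]],
    [[0,0,0],[0,0,0]],
    [[0,0,0],[0,0,0]],
    [[0,0,0],[0,0,0]],
  ],
  jaw=0,
  squeeze=35,
)

```text
time_s: 20.1
tool_pos: [0.5838, 0.1567, 0.0167]
tool_rot: [-90.0, -0.0, 0.0]
force: [-2.1, -1.2, 5.5]
grip_width: 0.0372
```

```bash
python3 - <<'E'
from p import *
plan(.434,.30,.14,0)
E
```

```text
t 20.1 pos [0.5838 0.1567 0.0167] rot [-90.02  -0.01   0.01] grip 0.0372 F [-2.1 -1.2  5.5]
tool shift mm [-149.7 -123.3  143.3] dist 241.2
turn(tool) deg [0.02 0.01 0.01] shift after turn [-149.8 -123.3  143.3]
```

carry_out(
  targets=[
    [[0,-15,0],[0,0,0]],
    [[0,-40,0],[0,0,0]],
    [[0,-45,0],[0,0,0]],
    [[0,-20,0],[0,0,0]],
    [[-20,0,19],[0,0,0]],
    [[-30,0,29],[0,0,0]],
    [[-30,0,29],[0,0,0]],
    [[-30,0,29],[0,0,0]],
    [[-25,0,24],[0,0,0]],
    [[-15,0,13],[0,0,0]],
    [[0,0,0],[0,0,0]],
    [[0,0,0],[0,0,0]],
  ],
)

```text
time_s: 21.3
tool_pos: [0.4338, 0.2993, 0.1362]
tool_rot: [-90.1, -0.0, 0.1]
force: [0.6, 0.3, -3.9]
grip_width: 0.0374
```

```bash
python3 - <<'E'
from p import *
look('wrist','holder_l','w15','h',['l'])
plan(.434,.30,.0265,0)
E
```

```text
holder_l 0.88 [330. 296.] [311, 347, 291, 304] rgb [107. 105. 107.] | fit l [0.4478 0.1451] 4.925 
holder_l 0.85 [319. 186.] [287, 348, 162, 212] rgb [83. 88. 98.] | fit l [0.4337 0.2993] 0.273 
t 21.4 pos [0.4347 0.2983 0.136 ] rot [-90.04  -0.02  -0.11] grip 0.0369 F [-0.3  0.2 -4.3]
tool shift mm [ -0.8 109.5   1.7] dist 109.5
turn(tool) deg [ 0.04 -0.11  0.02] shift after turn [ -0.7 109.5   1.7]
```

View pics/w15.png

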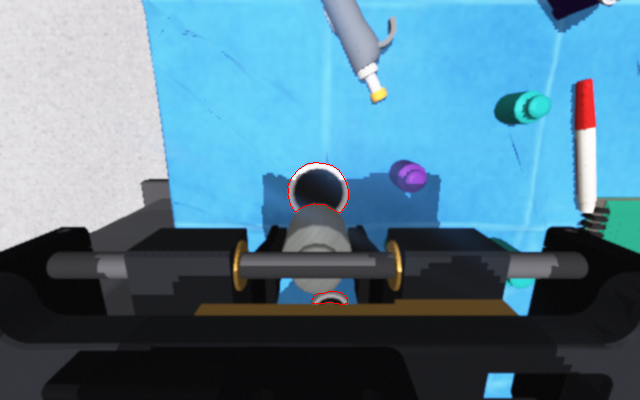

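carry_out(
  targets=[
    [[0,40,1],[0,0,0]],
    [[0,40,0],[0,0,0]],
    [[0,18,0],[0,0,0]],
    [[0,8,0],[0,0,0]],
    [[0,0,0],[0,0,0]],
    [[0,0,0],[0,0,0]],
  ],
)

```text
time_s: 22.0
tool_pos: [0.435, 0.3008, 0.0311]
tool_rot: [-89.9, -0.1, -0.1]
force: [-0.8, 0.1, -3.8]
grip_width: 0.0371
```

```bash
python3 - <<'E'
from p import *
im=env.read_camera('side');cv2.imwrite('pics/s16.png',cv2.resize(im[230:340,260:400,::-1],None,fx=5,fy=5,interpolation=2))
plan(.434,.30,.0265,0)
E
```

```text
t 22.05 pos [0.4351 0.3011 0.0314] rot [-89.93  -0.13  -0.04] grip 0.0369 F [-0.1  0.4 -3.2]
tool shift mm [-1.1  4.9 -1.1] dist 5.1
turn(tool) deg [-0.07 -0.04  0.13] shift after turn [-1.1  4.9 -1.1]
```

View pics/s16.png

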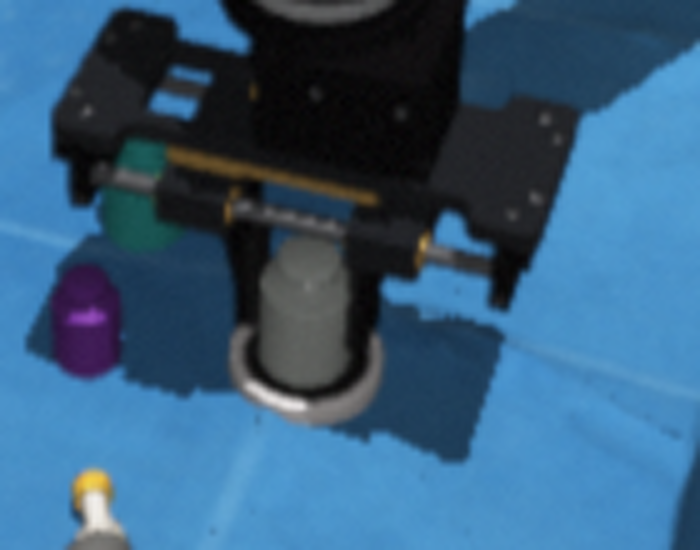

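carry_out(
  targets=[
    [[0,2,-0.5],[0,0,0]],
    [[0,1,0],[0,0,0]],
    [[0,1,0],[0,0,0]],
    [[0,0,0],[0,0,0]],
  ],
)

```text
time_s: 22.45
tool_pos: [0.4342, 0.3001, 0.0267]
tool_rot: [-90.0, -0.1, -0.0]
force: [-0.9, -0.6, 3.8]
grip_width: 0.037
```

carry_out(
  targets=[
    [[0,0,0],[0,0,0]],
    [[0,0,0],[0,0,0]],
    [[0,0,0],[0,0,0]],
    [[0,0,0],[0,0,0]],
    [[0,-10,0],[0,0,0]],
    [[0,-20,0],[0,0,0]],
    [[0,-40,0],[0,0,0]],
    [[0,-50,0],[0,0,0]],
    [[0,0,0],[0,0,0]],
    [[0,0,0],[0,0,0]],
  ],
  jaw=0.65,
)

```text
time_s: 23.45
tool_pos: [0.4347, 0.3006, 0.1478]
tool_rot: [-90.0, -0.2, -0.0]
force: [-0.2, -0.8, -0.7]
grip_width: 0.0569
```

```bash
python3 - <<'E'
from p import *
look('wrist','weight_l','w17','w','l')
im=env.read_camera('side'); 
plan(.445,-.158,.15,0)
for d in env.outline_of('side','weight_xl'): 
    if d['xy'][1]<200: print(fit([(cam('side'),d['mask'].astype(float))],'w','xl',np.array([.447,-.158])))
E
```

```text
weight_l 0.97 [509. 110.] [485, 537, 94, 125] rgb [ 38. 151. 155.] | fit l [0.6109 0.3807] 0.803 
weight_l 0.75 [400. 238.] [383, 414, 226, 251] rgb [21. 85. 86.] | fit l [0.5162 0.2549] 1.571 
weight_l 0.73 [403. 174.] [385, 420, 160, 191] rgb [ 99.  80. 166.] | fit l [0.5147 0.3189] 0.884 
weight_l 0.69 [315. 196.] [296, 335, 173, 218] rgb [125. 130. 133.] | fit l [0.4326 0.2983] 0.038 
weight_l 0.59 [329. 300.] [320, 333, 298, 303] rgb [77. 77. 74.] | fit l [0.4425 0.199 ] 19.566 
t 23.6 pos [0.4331 0.2994 0.1449] rot [-90.07   0.1   -0.  ] grip 0.0565 F [-1.3 -0.4 -0.2]
tool shift mm [  11.9   -4.6 -457.4] dist 457.5
turn(tool) deg [ 0.07 -0.   -0.1 ] shift after turn [  11.9   -5.1 -457.4]
(array([ 0.4457, -0.158 ]), np.float64(0.09497870747344284))
```

View pics/w17.png

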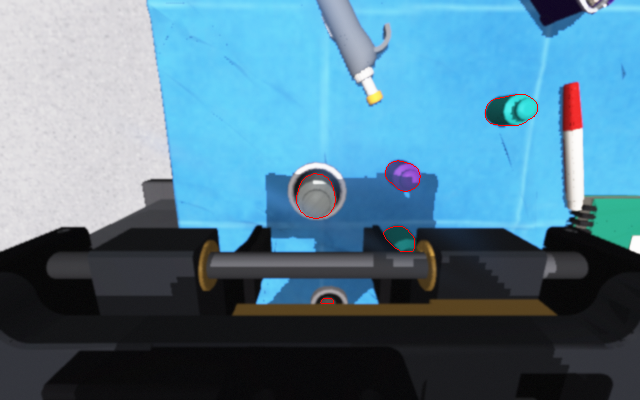

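carry_out(
  targets=[
    [[10,-5,-40],[0,0,0]],
    [[8,0,-46],[0,0,0]],
    [[8,0,-48],[0,0,0]],
    [[6,0,-48],[0,0,0]],
    [[0,0,-48],[0,0,0]],
    [[0,0,-48],[0,0,0]],
    [[-5,0,-48],[0,0,0]],
    [[-6,0,-48],[0,0,0]],
    [[-5,0,-48],[0,0,0]],
    [[-4,0,-37],[0,0,0]],
    [[0,0,0],[0,0,0]],
    [[0,0,0],[0,0,0]],
  ],
  jaw=0.88,
)

```text
time_s: 24.85
tool_pos: [0.4449, -0.1591, 0.1499]
tool_rot: [-89.9, 0.1, -0.1]
force: [0.3, 1.0, -0.0]
grip_width: 0.0764
```

```bash
python3 - <<'E'
from p import *
look('wrist','weight_xl','w18','w',['xl'])
plan(.446,-.158,.018,0)
E
```

```text
weight_xl 0.85 [321. 191.] [291, 341, 163, 217] rgb [135. 143. 148.] | fit xl [ 0.4428 -0.1539] 0.041 
t 24.95 pos [ 0.4456 -0.1574  0.1504] rot [-89.93   0.06   0.11] grip 0.0762 F [ 1.7  1.1 -0.2]
tool shift mm [  0.5 132.4  -0.8] dist 132.4
turn(tool) deg [-0.07  0.11 -0.06] shift after turn [  0.4 132.4  -0.6]
```

View pics/w18.png

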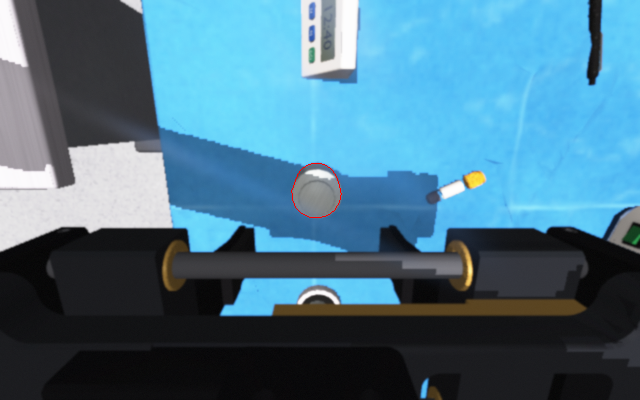

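carry_out(
  targets=[
    [[-1,40,2],[0,0,0]],
    [[0,40,0],[0,0,0]],
    [[0,30,0],[0,0,0]],
    [[0,14,0],[0,0,0]],
    [[0,6,0],[0,0,0]],
    [[0,0,0],[0,0,0]],
  ],
)

```text
time_s: 25.55
tool_pos: [0.4452, -0.1564, 0.0212]
tool_rot: [-90.0, -0.0, 0.1]
force: [0.9, 0.0, 0.6]
grip_width: 0.0767
```

carry_out(
  targets=[
    [[0,0,0],[0,0,0]],
    [[0,0,0],[0,0,0]],
    [[0,0,0],[0,0,0]],
    [[0,0,0],[0,0,0]],
    [[0,0,0],[0,0,0]],
    [[0,0,0],[0,0,0]],
  ],
  jaw=0,
  squeeze=50,
)

```text
time_s: 26.15
tool_pos: [0.4446, -0.1572, 0.0215]
tool_rot: [-90.0, 0.0, -0.0]
force: [-2.0, -0.4, 5.1]
grip_width: 0.0469
```

```bash
python3 - <<'E'
from p import *
plan(.606,-.312,.14,0)
E
```

```text
t 26.15 pos [ 0.4446 -0.1572  0.0215] rot [-90.03   0.02  -0.02] grip 0.0469 F [-2.  -0.4  5.1]
tool shift mm [ 161.4 -118.5 -154.8] dist 253.1
turn(tool) deg [ 0.03 -0.02 -0.02] shift after turn [ 161.4 -118.5 -154.8]
```

carry_out(
  targets=[
    [[0,-15,0],[0,0,0]],
    [[0,-40,0],[0,0,0]],
    [[0,-45,0],[0,0,0]],
    [[0,-20,0],[0,0,0]],
    [[20,0,-19],[0,0,0]],
    [[30,0,-29],[0,0,0]],
    [[31,0,-29],[0,0,0]],
    [[31,0,-29],[0,0,0]],
    [[30,0,-29],[0,0,0]],
    [[19,0,-20],[0,0,0]],
    [[0,0,0],[0,0,0]],
    [[0,0,0],[0,0,0]],
  ],
)

```text
time_s: 27.35
tool_pos: [0.604, -0.3115, 0.1375]
tool_rot: [-89.8, 0.3, -0.0]
force: [-0.7, 0.6, -8.3]
grip_width: 0.0475
```

```bash
python3 - <<'E'
from p import *
look('wrist','holder_xl','w19','h',['xl'])
plan(.606,-.312,.0315,0)
E
```

```text
holder_xl 0.76 [325. 182.] [286, 355, 158, 209] rgb [ 96. 101. 116.] | fit xl [ 0.606  -0.3127] 0.889 
t 27.45 pos [ 0.6044 -0.3104  0.139 ] rot [-89.86   0.19   0.06] grip 0.0469 F [-0.4 -0.3 -7.9]
tool shift mm [  2.  107.5  -1.9] dist 107.5
turn(tool) deg [-0.14  0.06 -0.19] shift after turn [  1.6 107.5  -1.6]
```

View pics/w19.png

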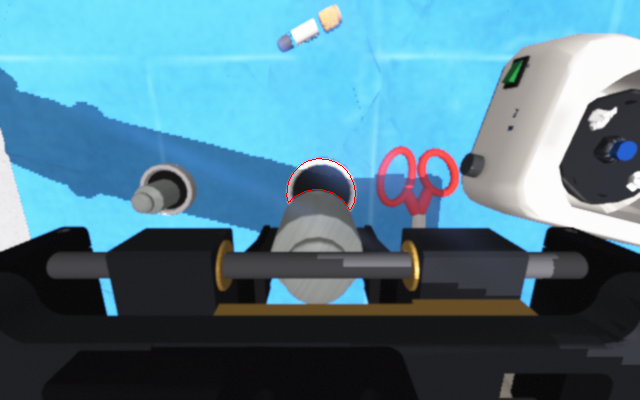

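carry_out(
  targets=[
    [[2,40,-1],[0,0,0]],
    [[0,40,0],[0,0,0]],
    [[0,17,0],[0,0,0]],
    [[0,6,0],[0,0,0]],
    [[0,0,0],[0,0,0]],
    [[0,0,0],[0,0,0]],
  ],
)

```text
time_s: 28.05
tool_pos: [0.6094, -0.3135, 0.0405]
tool_rot: [-90.1, -0.2, 0.0]
force: [0.3, 0.8, -8.4]
grip_width: 0.0471
```

```bash
python3 - <<'E'
from p import *
im=env.read_camera('side');cv2.imwrite('pics/s20.png',cv2.resize(im[90:200,260:400,::-1],None,fx=5,fy=5,interpolation=2))
plan(.606,-.312,.0315,0)
E
```

```text
t 28.1 pos [ 0.6096 -0.3136  0.0408] rot [-90.11  -0.23  -0.01] grip 0.047 F [-0.2 -1.2 -7.7]
tool shift mm [-3.6  9.3  1.6] dist 10.1
turn(tool) deg [ 0.11 -0.01  0.23] shift after turn [-3.6  9.3  1.6]
```

View pics/s20.png

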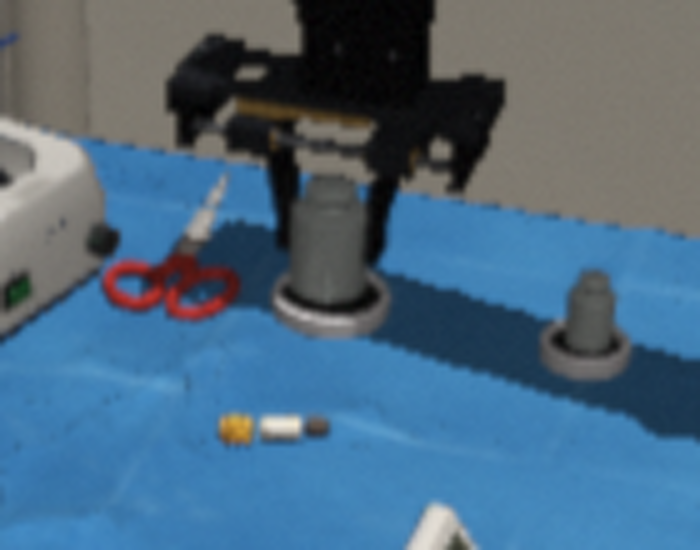

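carry_out(
  targets=[
    [[-3,3,1],[0,0,0]],
    [[0,2,0],[0,0,0]],
    [[0,1,0],[0,0,0]],
    [[0,0,0],[0,0,0]],
    [[0,0,0],[0,0,0]],
  ],
)

```text
time_s: 28.6
tool_pos: [0.6048, -0.3121, 0.0321]
tool_rot: [-90.0, -0.0, -0.0]
force: [0.1, -0.7, -9.0]
grip_width: 0.0468
```

carry_out(
  targets=[
    [[0,1,0],[0,0,0]],
    [[0,0,0],[0,0,0]],
    [[0,0,0],[0,0,0]],
  ],
)

```text
time_s: 28.9
tool_pos: [0.605, -0.3121, 0.0316]
tool_rot: [-90.0, -0.0, -0.0]
force: [-1.1, 0.6, -4.8]
grip_width: 0.0471
```

carry_out(
  targets=[
    [[0,0.8,0],[0,0,0]],
    [[0,0,0],[0,0,0]],
  ],
)

```text
time_s: 29.1
tool_pos: [0.605, -0.3121, 0.0316]
tool_rot: [-90.0, -0.0, -0.0]
force: [-3.8, 1.5, 2.0]
grip_width: 0.0469
```

carry_out(
  targets=[
    [[0,0,0],[0,0,0]],
    [[0,0,0],[0,0,0]],
    [[0,0,0],[0,0,0]],
    [[0,0,0],[0,0,0]],
    [[0,-10,0],[0,0,0]],
    [[0,-20,0],[0,0,0]],
    [[0,-40,0],[0,0,0]],
    [[0,-50,0],[0,0,0]],
    [[0,0,0],[0,0,0]],
    [[0,0,0],[0,0,0]],
  ],
  jaw=0.8,
)

```text
time_s: 30.1
tool_pos: [0.6061, -0.3125, 0.1531]
tool_rot: [-90.1, -0.2, -0.0]
force: [0.6, 0.6, 0.2]
grip_width: 0.0697
```

```bash
python3 - <<'E'
from p import *
o=env.get_obs();im=env.read_camera('wrist');cv2.imwrite('pics/w21.png',im[:,:,::-1])
im=env.read_camera('side');cv2.imwrite('pics/s21.png',cv2.resize(im[120:330,210:420,::-1],None,fx=2.8,fy=2.8,interpolation=2))
im=env.read_camera('scene');cv2.imwrite('pics/c21.png',cv2.resize(im[155:295,200:480,::-1],None,fx=2.8,fy=2.8,interpolation=2))
print(o['force'],o['time_s'],o['tool_pos'])
E
```

```text
[0.6132 0.5912 0.1935] 30.1 [ 0.6061 -0.3125  0.1531]
```

View pics/w21.png

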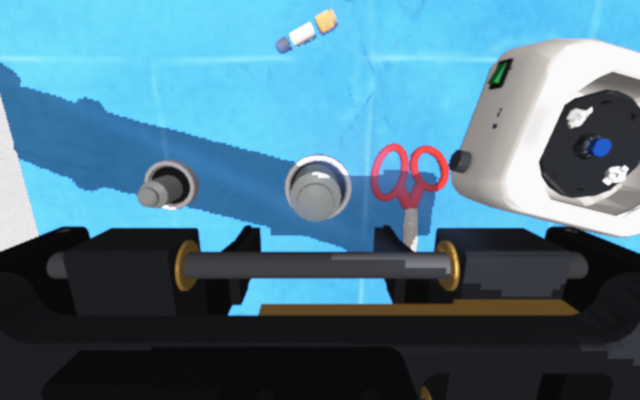

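View pics/s21.png

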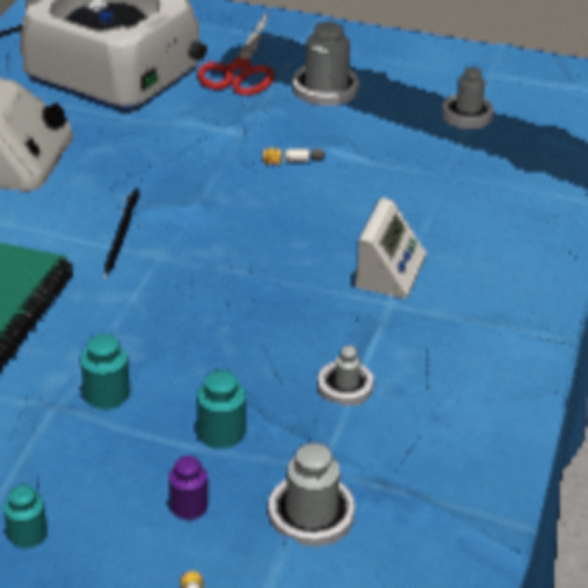

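View pics/c21.png

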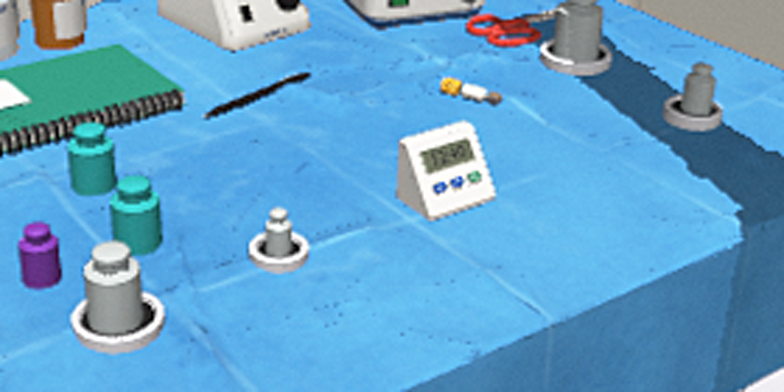

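All four weights stand upright inside their recesses. The timer and the tube are where they were, and the gripper is clear.

```bash
python3 - <<'E'
from cell import env
print(env.sign_off())
E
```

```text
the job is handed in; nothing more can be done
None
```

All four grey weights are in the holders for their sizes, placed in the order s, m, l, xl and each let go before the next. I handed the job in at about 30 s of the 115 s allowed.

- **Placement:** The final scene, side and wrist pictures show every weight upright inside its recess. I matched weights to holders by fitting outlines of each size. For the largest holder on the left the first two-camera fit slightly favoured the m size, but the closer wrist view showed clearly that it was holder_l.
- **Bystanders:** By eye, the bench timer and sample tube have not moved, and neither have the turquoise and purple look-alikes. I did not measure their positions again.
- **Forces:** The highest force I read was about 15 N, when weight_m touched down. I eased that off to near zero before releasing it. The gripper was open and clear, with no contact force, at hand-in.

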